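# Fit the right wheel spacer on the axle stub

### The job

Three steel spacer sleeves of different diameters stand about the bench. Pick the one whose bore fits the upright axle stub neatly (one is too tight to go on, one far too loose) and slip it over the stub, all the way down onto the foot. Leave the other two spacers standing where they are.

Things in the scene. Friction and masses are not known exactly. Their poses are not given: they have to be found in the camera images.
- axle_seat (a point): point on the axle stub's axis at the top of its foot, where a spacer comes to rest. The fixed stub is an upright steel post of 22 mm diameter that rises 67 mm above this point; its top 16 mm taper to a 7 mm tip. The round dark foot below is 90 mm across and 15 mm high (this point is 15 mm above the table), flat out to a diameter of 68 mm. z axis up
- spacer_a_mid (a point): centre (half-way up, on the bore's axis) of a plain steel spacer sleeve standing on end: outer diameter 32 mm, bore 14 mm right through, 45 mm tall, about 0.12 kg, loose; z axis along the bore
- spacer_b_mid (a point): centre (half-way up, on the bore's axis) of a plain steel spacer sleeve standing on end: outer diameter 46 mm, bore 28 mm right through, 45 mm tall, about 0.12 kg, loose; z axis along the bore
- spacer_c_mid (a point): centre (half-way up, on the bore's axis) of a plain steel spacer sleeve standing on end: outer diameter 60 mm, bore 42 mm right through, 45 mm tall, about 0.12 kg, loose; z axis along the bore
Things that resemble listed ones, but are neither listed nor needed, are in the scene too. What is shaped like the part that bears spacer_c_mid but green is not meant.

How it is judged:
At the end, for the whole second after the job is handed in: The spacer of 46 mm outer diameter and 28 mm bore sits on the stub, released and at rest: its axis within 10 mm of the stub's, upright within 10 degrees, its lower end within 5 mm of the foot. The other two spacers stand upright within 30 mm of where they stood (horizontal distance between spacer_b_mid and axle_seat below 0.01 m and z of spacer_b_mid in the frame of axle_seat between 0.018 and 0.0275 m and angle between each of spacer_b_mid, spacer_a_mid, spacer_c_mid's own z axis and vertical below 0.17 rad and linear speed of spacer_b below 0.02 m/s and distance of each of spacer_a_mid, spacer_c_mid from where it was at the start of the episode below 0.03 m); the robot touches nothing.
It fails at once if one of the other two spacers is moved more than 30 mm or tipped (not (distance of spacer_a_mid from where it was at the start of the episode below 0.03 m and angle between spacer_a_mid's own z axis and vertical below 0.17 rad) or not (distance of spacer_c_mid from where it was at the start of the episode below 0.03 m and angle between spacer_c_mid's own z axis and vertical below 0.17 rad)).
It also fails if it takes over 35 s, if anything falls off the work surface, if the arm or the gripper's body presses on something with over 40 N, if the wrist force passes 120 N, or if a joint passes its speed limit or range.

### The arm

A 7-joint arm with a two-finger parallel gripper is mounted at the origin on the work surface; the furniture and walls round the work are solid. World frame = base frame: x ahead of the robot, y to its left, z up, the work surface at z = 0. Lengths are in m, angles in rad, forces in N, time in s.
With the tool pointing down it reaches from about 0.4 to 0.875 m from the base axis. Payload 19.3 kg.
Tool frame: the origin (TCP) lies on the mounting face of the last link; the fingertips stand 173 mm ahead of it and the grasp point (between the pads) lies 155 mm ahead of it (bot.grip_point_offset is the distance from the TCP to the grasp point, in m); z points along the fingers, y is the line along which they close (so a half turn about z gives the same grasp; the last joint's range is limited). The gripper opens to 85 mm and grips with 20 to 120 N. Pads are 22 mm wide; open, the fingers measure 114 mm over their backs; the gripper's body (76 mm by 85 mm) begins 54 mm behind the grasp point. The pads swing forward as they close: fully open they stand 13 mm farther back than shut.
Start: joints at [-1.341, 0.521, -0.036, 1.599, 0.021, 1.021, -0.113], TCP at [0.185, 0.597, 0.405] pointing down, gripper open.
Joint ranges: [-2.91, 2.91], [-0.3, 2.13], [-1.5, 1.42], [0.17, 2.43], [-1.26, 4.41], [0.16, 1.93], [-2.52, 2.52]. Speed limits (rad/s): [1.89, 1.89, 2.39, 2.39, 3.01, 3.01, 3.01].

### API

Orientations are given as [roll, pitch, yaw] about the fixed x, y, z axes, in that order (R = Rz(yaw) Ry(pitch) Rx(roll)).
In Python, from workcell import bot gives the robot as it stands.
- The arm moves only by the tool arm_command, never from a script. Its argument "deltas" is a list of rows, each a list of 3 entries, a list of its own where there are three numbers: the shift along the tool's x, y, z in cm, then the turn, a rotation vector about the tool's x, y, z in rad, then the finger opening in cm, from 0 to 8.54. In form: [[[tx, ty, tz], [rx, ry, rz], claw], ...]. A call has 1 to 20 rows; each row shifts and turns the commanded pose from where the row before left it, along the tool's axes as they then stand; what a row does not reach is not made up. A row lasts 1/10 s, in which the tool goes at most 50 mm and 8.59 degrees, less where a joint would pass 70% of its speed; a pose out of reach is approached as far as the arm can. A call with a gripper value outside its range is refused whole. The fingers move at their own pace and stop on an object; "newtons" is the grip in N (left out, the last holds). Time passes only in rows, so rows that do not move let the fingers close. It gives the time, the measured TCP pose, the force, the opening and the grip force at its end, in the units of the state.
- bot.observe(): the state, without advancing time (a new reading comes with each control period).
- bot.grab_frame(name): name is "side" or "top" or "wrist"; returns a dict with "frame" (480x640x3 uint8, red, green, blue), "K" (3x3 intrinsics, pixels), "k1" (the pictures are not rectified: a ray, as slopes to the right and down, at radius r is drawn at 1 + k1 r^2 times it, then the intrinsics apply), "rvec" (rotation vector, rad) and "tvec" (3), from world to camera coordinates, as OpenCV has them; the wrist camera has in their place "T_tool_cam" (4x4, takes a point from camera to tool coordinates, whose origin is the TCP and whose axes are the flange's). Camera axes: x right, y down, z forward; pixel columns grow to the right and rows downward; lengths in m; the calibration is good to about 2 mm. A picture is of the moment at which its call begins: read the wrist's pose just before it. There is no depth.
- bot.job_done(): hands the job in; it is judged then, once.
Trained networks look in a picture, given as the dict that the camera call returned (one of the last four; its "shot" number tells which), for a name from the list of things; names that differ only in an ending like _2 or _b are one class to them, and where a whole thing is asked for, a point or a joint stands for the part that bears it (a point fixed in the world has none). Each returns a list of dicts, best first, with "p" (0 to 1); they miss things now and then, are a little off and sometimes report something else, mostly with a low value. They report only what shows in the picture. A call takes as long as a camera call. They do not tell look-alikes from the thing itself.
- bot.find_in(name, picture): "rect" ([left, top, width, height] in pixels, round what is visible of it).
- bot.mark_of(name, picture): "at" ([column, row] in pixels: a listed point, or the origin of a listed thing).
The state is a dict: "clock": time; "qpos": joint angles; "qd": joint speeds; "joint_efforts": joint torques, N m; "position": TCP position; "tool_rot": TCP orientation; "force": force on the tool from outside, world axes, zero at the start; "moment": the same for the moment, N m; "grip_width": finger opening in m; "finger_force": force on a finger pad.
Only numpy, scipy, OpenCV 4.12 (cv2) and the standard library are available. Lean on these libraries where they do the work, as an engineer would, in place of code of your own. Each camera call takes 0.05 s, during which the arm holds its last target. There are 200 camera calls.

## Working session

There is one attempt and no reset: what is moved stays moved. The work goes in short steps, Python scripts to look and compute and a tool call to move; the robot and the scene stay as the last step left them, time stands still between calls to the robot, and variables do not carry over. Pictures are saved under pics/ and viewed, at most 10 in all, crops included, and the job is handed in when it is done.

Besides the shell and the picture viewer there is one more tool, called after "Request:" by a JSON object that holds its "name" and its "arguments". arm_command: Moves the arm, as the interface text tells. Its arguments: {"type":"object","properties":{"deltas":{"type":"array","items":{"type":"array"}},"newtons":{"type":"number"}},"required":["deltas"]}

```bash
mkdir -p pics; cat > h.py <<'E'
import numpy as np, cv2
from workcell import bot
from scipy.spatial.transform import Rotation as R
def ray(f, px, state=None):
    K=np.array(f["K"]); d=np.array([f["k1"],0,0,0,0],float)
    n=cv2.undistortPoints(np.array([[px]],float),K,d)[0,0]
    v=np.array([n[0],n[1],1.])
    if "T_tool_cam" in f:
        T=np.array(f["T_tool_cam"]); Rt=R.from_euler('xyz',state["tool_rot"]).as_matrix()
        return Rt@T[:3,3]+T[:3,:3][0:0].sum()+np.array(state["position"]), Rt@T[:3,:3]@v
    Rm=cv2.Rodrigues(np.array(f["rvec"],float))[0]
    return -Rm.T@np.array(f["tvec"],float).ravel(), Rm.T@v
def at_z(f,px,z,state=None):
    o,d=ray(f,px,state); return o+d*(z-o[2])/d[2]
E
python3 - <<'E'
from h import *
np.set_printoptions(precision=4,suppress=True)
s=bot.observe(); print(s)
for n in ("top","side"):
    f=bot.grab_frame(n); cv2.imwrite(f"pics/{n}0.png",f["frame"][:,:,::-1])
    for t,z in (("axle_seat",.015),("spacer_a_mid",.0225),("spacer_b_mid",.0225),("spacer_c_mid",.0225)):
        for m in bot.mark_of(t,f)[:5]: print(n,t,round(m["p"],2),np.round(m["at"]),at_z(f,m["at"],z))
E
```

```text
{'clock': 0.0, 'qpos': array([-1.3412,  0.522 , -0.0363,  1.5999,  0.0212,  1.0211, -0.1128]), 'qd': array([-0.0002, -0.    , -0.0007,  0.0006,  0.0002, -0.0003,  0.0014]), 'joint_efforts': array([ -0.0013, -92.7118,   1.9807, -36.9928,   0.018 ,   0.0083,
         0.    ]), 'position': array([0.1846, 0.597 , 0.4041]), 'tool_rot': array([-3.1405,  0.0001,  2.8417]), 'force': array([0.3189, 0.9219, 0.426 ]), 'moment': array([0.0026, 0.0351, 0.0231]), 'finger_force': 0.0, 'grip_width': 0.08499160570417018}
top axle_seat 0.68 [228. 279.] [0.4296 0.1855 0.015 ]
top spacer_a_mid 0.73 [397. 202.] [ 0.5702 -0.1179  0.0225]
top spacer_b_mid 0.89 [338. 273.] [ 0.441  -0.0115  0.0225]
top spacer_c_mid 0.9 [189. 221.] [0.5341 0.26   0.0225]
top spacer_c_mid 0.84 [264. 187.] [0.597  0.1254 0.0225]
top spacer_c_mid 0.47 [338. 273.] [ 0.4401 -0.0106  0.0225]
side axle_seat 0.74 [268. 218.] [0.4379 0.1992 0.015 ]
side spacer_a_mid 0.82 [386. 275.] [ 0.5754 -0.116   0.0225]
side spacer_b_mid 0.67 [296. 262.] [ 0.437  -0.0091  0.0225]
side spacer_c_mid 0.92 [340. 217.] [0.588  0.125  0.0225]
side spacer_c_mid 0.76 [296. 196.] [0.5292 0.2695 0.0225]
```

View pics/top0.png

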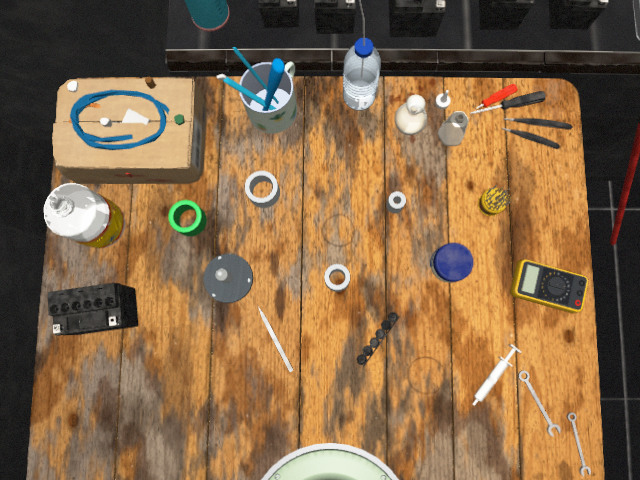

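View pics/side0.png

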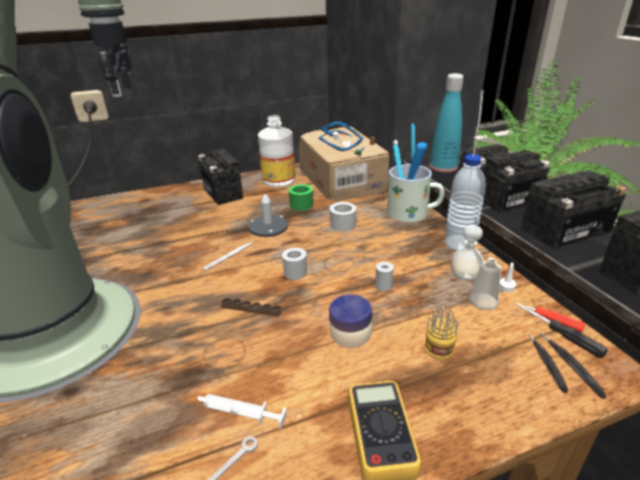

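The top view shows spacer_b at (338,276), the stub foot at (228,279), grey spacer_c at (262,188), spacer_a at (397,202) and the green decoy at (187,218). The side view agrees, with b at (294,263) and the stub at (267,215). Next I'll move over the stub for a wrist look.

Request:
{"name": "arm_command", "arguments": {"deltas": [[[-1.5, -1.3, 0], [0, 0, 0], 8.5], [[-3, -2.6, 0], [0, 0, 0], 8.5], [[-3, -2.6, 0], [0, 0, 0], 8.5], [[-3, -2.6, 0], [0, 0, 0], 8.5], [[-3, -2.6, 0], [0, 0, 0], 8.5], [[-3, -2.6, 0], [0, 0, 0], 8.5], [[-3, -2.6, 0], [0, 0, 0], 8.5], [[-3, -2.6, 0], [0, 0, 0], 8.5], [[-3, -2.6, 0], [0, 0, 0], 8.5], [[-3, -2.6, 0], [0, 0, 0], 8.5], [[-3, -2.6, 0], [0, 0, 0], 8.5], [[-3, -2.6, 0], [0, 0, 0], 8.5], [[-1.3, -1.5, 0], [0, 0, 0], 8.5], [[0, 0, 0], [0, 0, 0], 8.5], [[0, 0, 0], [0, 0, 0], 8.5]]}}

```text
clock: 2.0
position: [0.4338, 0.1915, 0.4048]
tool_rot: [3.141, -0.0, 2.841]
force: [0.8, -0.1, 0.5]
grip_width: 0.085
finger_force: 0.0
```

```bash
cat > look.py <<'E'
from h import *
import sys
np.set_printoptions(precision=4,suppress=True)
s=bot.observe(); f=bot.grab_frame("wrist"); cv2.imwrite(f"pics/{sys.argv[1]}.png",f["frame"][:,:,::-1])
print(s["clock"],s["position"],s["tool_rot"],s["qpos"],s["grip_width"]); print(f["T_tool_cam"])
for t,z in (("axle_seat",.015),("spacer_b_mid",.0225),("spacer_c_mid",.0225)):
    for m in bot.mark_of(t,f)[:4]: print(t,round(m["p"],2),np.round(m["at"]),at_z(f,m["at"],z,s))
    if t!="axle_seat":
      for m in bot.find_in(t,f)[:4]: print(t,"rect",round(m["p"],2),np.round(m["rect"]))
E
python3 look.py w1
```

```text
2.0 [0.4338 0.1915 0.4048] [ 3.1414 -0.0001  2.8412] [-0.625   0.2832  0.1032  1.9885 -0.0379  0.8715  0.7689] 0.08500472274973803
[[ 0.0007 -0.9466 -0.3224  0.0827]
 [ 1.      0.0005  0.0007 -0.0007]
 [-0.0005 -0.3224  0.9466  0.0305]
 [ 0.      0.      0.      1.    ]]
axle_seat 0.87 [316. 190.] [0.4322 0.1866 0.015 ]
spacer_b_mid 0.82 [119. 250.] [ 0.4292 -0.0101  0.0225]
spacer_b_mid rect 0.65 [ 84. 224.  67.  59.]
spacer_c_mid 0.68 [426. 274.] [0.5395 0.2632 0.0225]
spacer_c_mid 0.64 [308. 355.] [0.5933 0.1266 0.0225]
spacer_c_mid 0.63 [316. 191.] [0.4312 0.1867 0.0225]
spacer_c_mid rect 0.97 [392. 237.  68.  76.]
spacer_c_mid rect 0.57 [278. 318.  60.  76.]
```

View pics/w1.png

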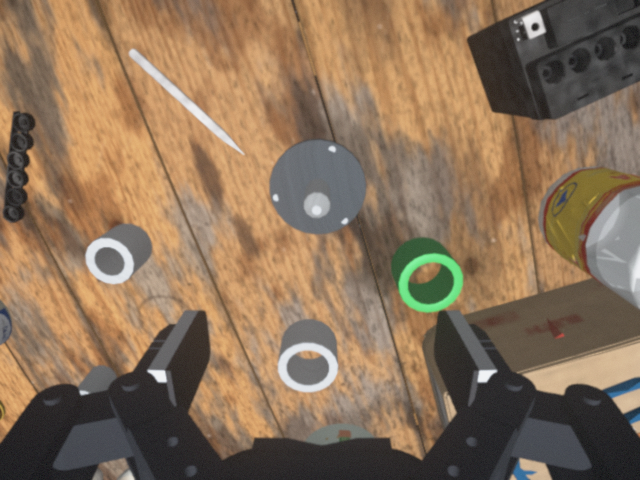

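The wrist view shows the foot disc at (318,187) with the stub tip at about (316,210), b's top ring at (110,261), grey c at (308,365) and the green decoy at (431,283). I'll refine from rings and tip.

```bash
python3 - <<'E'
from h import *
np.set_printoptions(precision=4,suppress=True)
s=bot.observe(); f=bot.grab_frame("wrist")
for n,p,z in (("foot",(318,187),.015),("tip",(316,210),.082),("btop",(110,261),.045)): print(n,at_z(f,p,z,s))
E
```

```text
foot [0.4293 0.1894 0.015 ]
tip [0.4317 0.1876 0.082 ]
btop [ 0.432  -0.0081  0.045 ]
```

Request:
{"name": "arm_command", "arguments": {"deltas": [[[-0.3, -1.2, 0.5], [0, 0, 0], 8.5], [[-0.8, -2.5, 1.4], [0, 0, 0], 8.5], [[-0.8, -2.5, 1.4], [0, 0, 0], 8.5], [[-0.8, -2.5, 1.4], [0, 0, 0], 8.5], [[-0.8, -2.5, 1.4], [0, 0, 0], 8.5], [[-0.8, -2.5, 1.4], [0, 0, 0], 8.5], [[-0.8, -2.5, 1.4], [0, 0, 0], 8.5], [[-0.4, -2, 1.1], [0, 0, 0], 8.5], [[-0.2, -1, 0.5], [0, 0, 0], 8.5], [[0, 0, 0], [0, 0, 0], 8.5], [[0, 0, 0], [0, 0, 0], 8.5]]}}

```text
clock: 3.45
position: [0.4317, -0.0084, 0.3]
tool_rot: [3.141, 0.0, 2.842]
force: [0.2, 0.0, -0.5]
grip_width: 0.085
finger_force: 0.0
```

```bash
python3 look.py w2
```

```text
3.45 [ 0.4317 -0.0084  0.3   ] [3.1413 0.0001 2.842 ] [-0.2246  0.3968  0.1334  2.1897 -0.0973  0.5601  1.2522] 0.08496118248942866
[[ 0.0007 -0.9466 -0.3224  0.0827]
 [ 1.      0.0005  0.0007 -0.0007]
 [-0.0005 -0.3224  0.9466  0.0305]
 [ 0.      0.      0.      1.    ]]
axle_seat 0.94 [614. 140.] [0.4312 0.1901 0.015 ]
spacer_b_mid rect 0.74 [280. 189.  76.  87.]
spacer_c_mid 0.56 [551. 374.] [0.5951 0.1253 0.0225]
spacer_c_mid rect 0.69 [504. 325. 104.  70.]
```

View pics/w2.png

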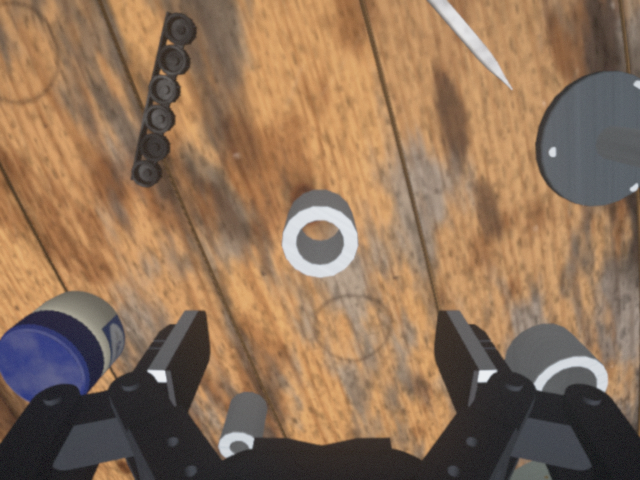

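The b ring is centred at (320,241), with c at the right edge and a at the bottom, both well clear. I'll shift 6 mm in tool x and descend.

Request:
{"name": "arm_command", "arguments": {"deltas": [[[0.3, 0, 0.7], [0, 0, 0], 8.5], [[0.3, 0, 1.5], [0, 0, 0], 8.5], [[0, 0, 2], [0, 0, 0], 8.5], [[0, 0, 2], [0, 0, 0], 8.5], [[0, 0, 2], [0, 0, 0], 8.5], [[0, 0, 1.5], [0, 0, 0], 8.5], [[0, 0, 1.3], [0, 0, 0], 8.5], [[0, 0, 1], [0, 0, 0], 8.5], [[0, 0, 0], [0, 0, 0], 8.5], [[0, 0, 0], [0, 0, 0], 7], [[0, 0, 0], [0, 0, 0], 5.5], [[0, 0, 0], [0, 0, 0], 4.5], [[0, 0, 0], [0, 0, 0], 4], [[0, 0, 0], [0, 0, 0], 4], [[0, 0, 0], [0, 0, 0], 4], [[0, 0, 0], [0, 0, 0], 4]], "newtons": 40}}

```text
clock: 5.35
position: [0.4261, -0.0071, 0.1804]
tool_rot: [3.141, 0.001, 2.842]
force: [-2.9, 0.7, 11.9]
grip_width: 0.0462
finger_force: 39.0
```

Request:
{"name": "arm_command", "arguments": {"deltas": [[[0, 0, -0.5], [0, 0, 0], 4], [[0, 0, -1.2], [0, 0, 0], 4], [[0, 0, -2], [0, 0, 0], 4], [[0, 0, -2], [0, 0, 0], 4], [[0.2, 0.7, -2], [0, 0, 0], 4], [[0.5, 2, -2], [0, 0, 0], 4], [[0.5, 2, -2], [0, 0, 0], 4], [[0.5, 2, -2], [0, 0, 0], 4], [[0.5, 2, -1], [0, 0, 0], 4], [[0.5, 2, -0.6], [0, 0, 0], 4], [[0.5, 2, -0.4], [0, 0, 0], 4], [[0.5, 2, 0], [0, 0, 0], 4], [[0.5, 2, 0], [0, 0, 0], 4], [[0.3, 1.3, 0], [0, 0, 0], 4], [[0.2, 0.7, 0], [0, 0, 0], 4], [[0, 0, 0], [0, 0, 0], 4], [[0, 0, 0], [0, 0, 0], 4], [[0, 0, 0], [0, 0, 0], 4]]}}

```text
clock: 7.15
position: [0.4363, 0.1846, 0.3368]
tool_rot: [-3.141, -0.0, 2.841]
force: [-0.3, 0.5, -1.3]
grip_width: 0.0454
finger_force: 41.1
```

```bash
python3 look.py w3
```

```text
7.15 [0.4363 0.1846 0.3368] [-3.1413 -0.      2.8406] [-0.6398  0.3864  0.145   2.0606 -0.0843  0.7002  0.8289] 0.045428905230889126
[[ 0.0007 -0.9466 -0.3224  0.0827]
 [ 1.      0.0005  0.0007 -0.0007]
 [-0.0005 -0.3224  0.9466  0.0305]
 [ 0.      0.      0.      1.    ]]
axle_seat 0.89 [325. 205.] [0.4322 0.188  0.015 ]
spacer_b_mid 0.72 [322. 346.] [0.5447 0.1506 0.0225]
spacer_b_mid rect 0.96 [252. 269. 140. 172.]
spacer_c_mid 0.97 [454. 306.] [0.5402 0.2625 0.0225]
spacer_c_mid rect 0.58 [414. 259.  86.  94.]
```

View pics/w3.png

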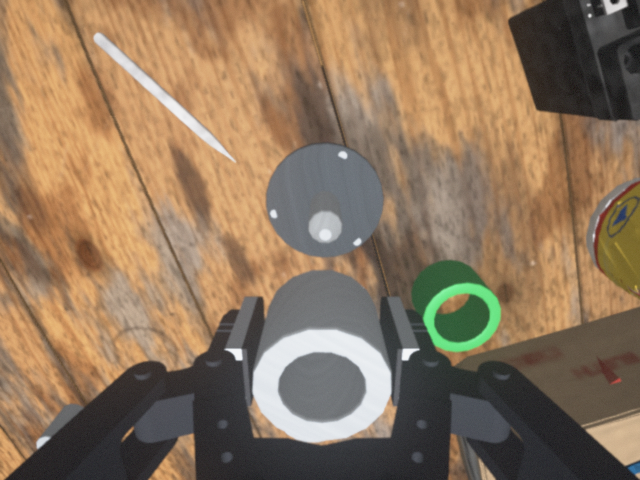

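The stub tip is at about (325,234) and the held spacer ring is centred at (322,385), sitting upright. I'll compute the offset between the tip here and the b ring in w2 in tool axes.

```bash
python3 - <<'E'
from h import *
np.set_printoptions(precision=4,suppress=True)
s=bot.observe(); f=bot.grab_frame("wrist"); print(f["K"],f["k1"])
g=cv2.cvtColor(f["frame"],cv2.COLOR_RGB2GRAY)
def blob(g,x0,y0,x1,y1,t):
    m=(g[y0:y1,x0:x1]>t).astype(np.uint8); ys,xs=np.nonzero(m); r=((xs.min()+xs.max())/2+x0,(ys.min()+ys.max())/2+y0); print(r,xs.min()+x0,xs.max()+x0,ys.min()+y0,ys.max()+y0); return r
tip=blob(g,305,222,346,244,190)
disc=(325,200)
g2=cv2.cvtColor(cv2.imread("pics/w2.png"),cv2.COLOR_BGR2GRAY)
b=blob(g2,270,205,370,290,195)
held=blob(g,254,330,391,442,195)
T=np.array(f["T_tool_cam"])
def tool(px,zt):
    n=cv2.undistortPoints(np.array([[px]],float),np.array(f["K"]),np.array([f["k1"],0,0,0,0],float))[0,0]
    d=T[:3,:3]@[n[0],n[1],1]; return T[:3,3]+d*(zt-T[2,3])/d[2]
print("tip",tool(tip,s["position"][2]-.082)); print("foot",tool(disc,s["position"][2]-.015))
print("b w2",tool(b,.3-.045)); print("held",tool(held,.1804-.045), s["position"])
E
```

```text
[[404.143    0.     321.7   ]
 [  0.     404.143  231.8721]
 [  0.       0.       1.    ]] -0.081159262705541
(np.float64(321.0), np.float64(231.5)) 311 331 222 241
(np.float64(319.5), np.float64(241.5)) 282 357 207 276
(np.float64(322.0), np.float64(385.5)) 254 390 330 441
tip [ 0.0065 -0.0009  0.2547]
foot [0.0085 0.002  0.3217]
b w2 [ 0.0002 -0.0018  0.255 ]
held [-0.0049 -0.0005  0.1354] [0.4363 0.1852 0.3367]
```

Request:
{"name": "arm_command", "arguments": {"deltas": [[[0.3, 0.1, 0.5], [0, 0, 0], 4], [[0.4, 0.1, 1], [0, 0, 0], 4], [[0.3, 0, 1.5], [0, 0, 0], 4], [[0, 0, 1.5], [0, 0, 0], 4], [[0, 0, 1], [0, 0, 0], 4], [[0, 0, 1], [0, 0, 0], 4], [[0, 0, 0.8], [0, 0, 0], 4], [[0, 0, 0.6], [0, 0, 0], 4], [[0, 0, 0.6], [0, 0, 0], 4], [[0, 0, 0.5], [0, 0, 0], 4], [[0, 0, 0], [0, 0, 0], 4], [[0, 0, 0], [0, 0, 0], 4]]}}

```text
clock: 8.7
position: [0.4273, 0.1903, 0.2468]
tool_rot: [3.142, 0.0, 2.842]
force: [0.0, -0.4, -0.9]
grip_width: 0.0459
finger_force: 41.1
```

```bash
python3 look.py w4
```

```text
8.7 [0.4273 0.1903 0.2468] [3.1416 0.     2.8417] [-0.6249  0.5425  0.1033  2.1322 -0.1174  0.472   0.8392] 0.045861741724346435
[[ 0.0007 -0.9466 -0.3224  0.0827]
 [ 1.      0.0005  0.0007 -0.0007]
 [-0.0005 -0.3224  0.9466  0.0305]
 [ 0.      0.      0.      1.    ]]
axle_seat 0.77 [321. 266.] [0.4321 0.1878 0.015 ]
spacer_b_mid 0.65 [321. 346.] [0.4764 0.1743 0.0225]
spacer_b_mid rect 0.6 [250. 269. 141. 173.]
spacer_c_mid rect 0.66 [444. 329. 110. 122.]
```

View pics/w4.png

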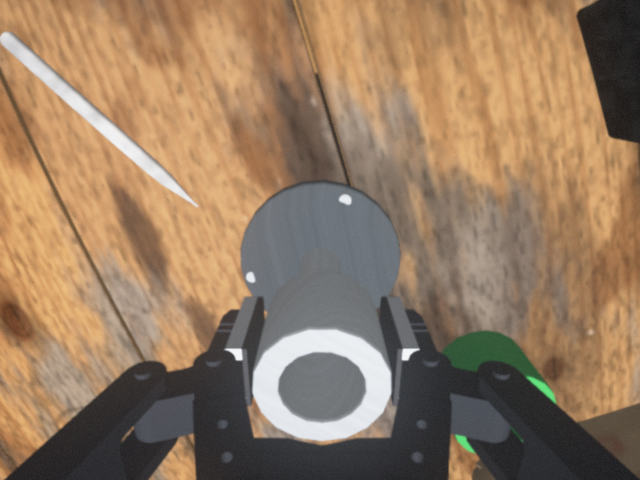

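The stub disappears under the held spacer, centred in columns at about 321, and there is no contact force. Continuing down.

Request:
{"name": "arm_command", "arguments": {"deltas": [[[0, 0, 0.4], [0, 0, 0], 4], [[0, 0, 0.7], [0, 0, 0], 4], [[0, 0, 0.7], [0, 0, 0], 4], [[0, 0, 0.7], [0, 0, 0], 4], [[0, 0, 0.7], [0, 0, 0], 4], [[0, 0, 0.6], [0, 0, 0], 4], [[0, 0, 0.5], [0, 0, 0], 4], [[0, 0, 0.3], [0, 0, 0], 4], [[0, 0, 0.2], [0, 0, 0], 4], [[0, 0, 0.1], [0, 0, 0], 4], [[0, 0, 0], [0, 0, 0], 4]]}}

```text
clock: 10.1
position: [0.4273, 0.1903, 0.1977]
tool_rot: [3.142, 0.0, 2.842]
force: [-0.1, -0.7, -0.9]
grip_width: 0.0457
finger_force: 41.1
```

Request:
{"name": "arm_command", "arguments": {"deltas": [[[0, 0, 0.1], [0, 0, 0], 4], [[0, 0, 0.1], [0, 0, 0], 4], [[0, 0, 0], [0, 0, 0], 4.8], [[0, 0, 0], [0, 0, 0], 6], [[0, 0, 0], [0, 0, 0], 7.5], [[0, 0, 0], [0, 0, 0], 8.5], [[0, 0, 0], [0, 0, 0], 8.5], [[0, 0, -0.8], [0, 0, 0], 8.5], [[0, 0, -1.5], [0, 0, 0], 8.5], [[0, 0, -2], [0, 0, 0], 8.5], [[0, 0, -2], [0, 0, 0], 8.5], [[0, 0, -2], [0, 0, 0], 8.5], [[0, 0, -2], [0, 0, 0], 8.5], [[0, 0, -1.5], [0, 0, 0], 8.5], [[0, 0, -0.8], [0, 0, 0], 8.5], [[0, 0, 0], [0, 0, 0], 8.5], [[0, 0, 0], [0, 0, 0], 8.5]]}}

```text
clock: 11.8
position: [0.4271, 0.1902, 0.3214]
tool_rot: [-3.141, -0.0, 2.842]
force: [-0.1, -0.1, -0.3]
grip_width: 0.085
finger_force: 0.0
```

```bash
python3 look.py w5; python3 - <<'E'
from h import *
f=bot.grab_frame("side")["frame"][:,:,::-1]; a=cv2.resize(f[150:310,200:440],None,fx=2.5,fy=2.5)
cv2.imwrite("pics/c5.png",np.hstack([a,cv2.resize(cv2.imread("pics/w5.png"),None,fx=.3,fy=400/480)[:, :200]]))
E
```

```text
11.8 [0.4271 0.1902 0.3214] [-3.1414 -0.0002  2.8419] [-0.6564  0.404   0.1404  2.088  -0.0904  0.6555  0.8156] 0.08500220598343045
[[ 0.0007 -0.9466 -0.3224  0.0827]
 [ 1.      0.0005  0.0007 -0.0007]
 [-0.0005 -0.3224  0.9466  0.0305]
 [ 0.      0.      0.      1.    ]]
spacer_b_mid 0.75 [322. 232.] [0.4352 0.1874 0.0225]
spacer_b_mid rect 0.73 [285. 194.  72.  87.]
spacer_c_mid 0.76 [454. 328.] [0.5411 0.2619 0.0225]
spacer_c_mid 0.67 [310. 420.] [0.594  0.1275 0.0225]
spacer_c_mid rect 0.78 [268. 376.  80.  69.]
spacer_c_mid rect 0.63 [408. 280.  93.  88.]
```

View pics/c5.png

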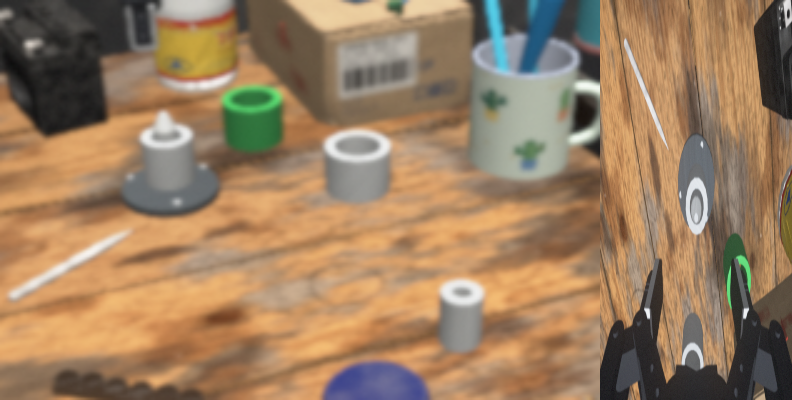

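View pics/w5.png

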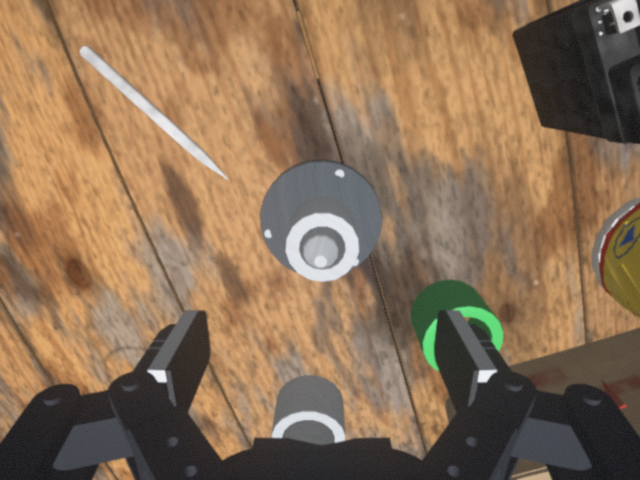

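The side crop shows b seated upright on the foot, with the stub tip protruding at (165,125). Spacers a at (461,315) and c at (357,165) stand untouched. In the wrist view the ring at (322,247) surrounds the stub, and the gripper is clear. Handing in.

```bash
python3 -c "
from workcell import bot
print(bot.job_done())"
```

```text
the job is handed in; nothing more can be done
None
```

The 46 mm spacer (b) is released and looks fully seated on the stub's foot in the final pictures; a and c were not touched, and the job was handed in at about 12 s, with no verdict returned.

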